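# Hang the rinsed measuring beakers on the draining pegs

## Robot

A 7-joint arm with a two-finger parallel gripper is mounted at the origin on the work surface. World frame = base frame: x ahead of the robot, y to its left, z up, the work surface at z = 0. Lengths are in m, angles in rad, forces in N, time in s.
With the tool pointing down it reaches from about 0.425 to 0.95 m from the base axis. Payload 4.7 kg.
Tool frame: the origin (TCP) lies between the finger pads; the fingertips stand 14 mm ahead of it and the grasp point (between the pads) lies 5 mm behind it (robot.tip_reach is the distance from the TCP to the fingertips, in m); z points along the fingers, y is the line along which they close (so a half turn about z gives the same grasp; the last joint's range is limited). The gripper opens to 85 mm and grips with 20 to 120 N. Pads are 22 mm wide; open, the fingers measure 114 mm over their backs; the gripper's body (76 mm by 85 mm) begins 54 mm behind the grasp point. The pads swing forward as they close: fully open they stand 13 mm farther back than shut.
Start: joints at [1.166, 0.469, -0.049, 1.532, 0.024, 1.141, -0.082], TCP at [0.248, -0.628, 0.214] pointing down, gripper open.
Joint ranges: [-2.59, 2.59], [-0.33, 1.99], [-1.39, 1.29], [0.1, 2.45], [-1.04, 4.18], [0.21, 1.99], [-2.66, 2.66]. Speed limits (rad/s): [2.57, 2.57, 3.14, 3.14, 3.14, 3.14, 3.14].

## Interface

Orientations are given as a rotation vector (axis times angle).
In Python, from workcell import robot, viewer, workorder, telemetry gives the robot as it stands. Calls block until the motion is done:
- robot.move_to(position, orientation): joint-space move of the TCP to a pose.
- robot.move_straight(position, frame=None, max_speed=0.15): straight line of the TCP; frame=None keeps the orientation; max_speed is the mean speed in m/s.
- robot.set_joints(angles): joint-space move.
- robot.open_jaws() and robot.close(effort=None): open the fingers fully, or close them until they stop; effort is the grip in N (None keeps the last).
- robot.dwell(seconds).
- robot.solve_ik(position, orientation): joint angles nearest the present ones, or None.
- viewer.camera(name): name is "side" or "top" or "wrist"; returns a dict with "img" (384x512x3 uint8, red, green, blue), "range_z" (384x512 float32, m along the optical axis (not along the pixel's ray), 0 where there is no reading), "fx", "fy", "cx", "cy" (pixels), "camera_from_world" (4x4, takes a point from world to camera coordinates). Camera axes: x right, y down, z forward; pixel columns grow to the right and rows downward; lengths in m; the calibration is good to about 2 mm. A picture is of the moment at which its call begins.
A pose or a line that the arm cannot do raises robot.MotionError and nothing moves.
- workorder.hand_in(): hands the job in; it is judged then, once.
Readings, each from a call of its own:
- telemetry.get_time_s(): time.
- telemetry.get_qpos(): joint angles.
- telemetry.get_qd(): joint speeds.
- telemetry.get_tau(): joint torques, N m.
- telemetry.get_eef_pos(): TCP position.
- telemetry.get_ee_rot(): TCP orientation.
- telemetry.get_wrist_force(): force on the tool from outside, world axes, zero at the start.
- telemetry.get_moment(): the same for the moment, N m.
- telemetry.get_grip_width(): finger opening in m.
- telemetry.get_grip_force(): force on a finger pad.
Only numpy, scipy, OpenCV 4.12 (cv2) and the standard library are available. Lean on these libraries where they do the work, as an engineer would, in place of code of your own. Each camera call takes 0.05 s, during which the arm holds its last target. There are 200 camera calls.

## Task

Two rinsed measuring beakers, a tall one and a small one, stand mouth-down on the refill bench. Hang each mouth-down on the draining rack, the tall one on the free long peg and the small one on the free short peg, slid on until its bottom rests on the peg's tip, and let go of it. Leave the beakers that already hang there, and everything else on the bench, where they are.

Things in the scene. Friction and masses are not known exactly. Their poses are not given: they have to be found in the camera images.
- tall_beaker: The tall rinsed beaker to hang, standing mouth-down: rigid white plastic, straight-sided, 62 mm outside diameter (thin bead and pouring lip at the rim), 120 mm high, wall 3 mm, bottom 4 mm thick, about 70 g. Origin: centre of the mouth's rim plane; z runs along the beaker from mouth to closed bottom (up, as it stands).
- small_beaker: The small rinsed beaker to hang, standing mouth-down: rigid white plastic, straight-sided, 54 mm outside diameter (thin bead and pouring lip at the rim), 80 mm high, wall 3 mm, bottom 4 mm thick, about 50 g. Origin: centre of the mouth's rim plane; z runs along the beaker from mouth to closed bottom (up, as it stands).
- rack: Fixed draining rack: drip tray 220 x 420 x 22 mm; a 25 mm steel tube at 70 to 95 mm height along its far side carries four pegs (feet at 90 mm height, 100 mm apart along rack y, in any order), all leaning 40 degrees from vertical to rack -x, the robot's side: along (-0.643, 0, 0.766) in the rack frame. Origin: centre of tray's underside; x horizontal away from the robot, z up.
- long_peg_tip (a point): Centre of the ball tip (grey, 14 mm diameter) of the free long peg: steel rod 9 mm thick, 138 mm long from its foot on the tube to this point, with a 20 mm thick collar round the lowest 14 mm.
- short_peg_tip (a point): Centre of the ball tip (grey, 14 mm diameter) of the free short peg: the same rod, 86 mm long from its foot to this point; too short for the tall beaker to come to rest on its tip.
- long_peg_taken_tip (a point): Centre of the ball tip of the other long peg, on which a tall beaker already hangs.
- short_peg_taken_tip (a point): Centre of the ball tip of the other short peg, on which a small beaker already hangs.
- tall_beaker_hung: A tall beaker like the one to hang, loose, already draining on the other long peg. Origin and axes as for the tall beaker; its z leans about 39 degrees.
- small_beaker_hung: A small beaker like the one to hang, loose, already draining on the other short peg. Origin and axes as for the small beaker; its z leans about 42 degrees.
- tall_beaker_seat (a point): Point on the tall beaker's axis inside it, 7 mm short of its inner floor, 109 mm from the mouth: the peg's ball centre lies level with it, up to 21 mm to the side, when the beaker rests on the tip.
- small_beaker_seat (a point): The same point in the small beaker, 69 mm from the mouth (ball centre up to 17 mm to the side).
- tall_beaker_hung_seat (a point): The same point in the hung tall beaker.
- small_beaker_hung_seat (a point): The same point in the hung small beaker.
- ink_bottle: Bystander: black ink bottle with black cap, 44 mm diameter, 125 mm high; origin under its centre.
- cleaner_bottle: Bystander: white cleaner bottle with black cap, 60 mm diameter, 165 mm high; origin under its centre.
- tape_roll: Bystander: brown tape roll lying flat, 90 mm diameter, 45 mm high; origin under its centre.
- screwdriver: Bystander: screwdriver lying on the bench; origin under its middle.
- toner_cartridge: Bystander: black toner cartridge, 75 x 240 mm, about 80 mm high; origin under its centre.
- drive_gear: Bystander: small white plastic gear, 59 mm diameter, 22 mm high; origin under its centre.
Not all that is in view belongs to the job. Leave any green or red look-alike of the small_beaker alone.

How it is judged:
At the end, for the whole second after the job is handed in: Tall beaker on the free long peg, small one on the free short peg, each with the ball tip inside it and within 5 mm of its inner floor, mouth down (axis under 60 degrees from vertical), at rest and released. The two beakers that hung there before still hang so on their own pegs (z of long_peg_tip in the frame of tall_beaker above 0.104 m and distance between long_peg_tip and tall_beaker_seat below 0.027 m and angle between each of tall_beaker, small_beaker, tall_beaker_hung, small_beaker_hung's own z axis and vertical below 1.05 rad and z of short_peg_tip in the frame of small_beaker above 0.064 m and distance between short_peg_tip and small_beaker_seat below 0.027 m and z of long_peg_taken_tip in the frame of tall_beaker_hung above 0.104 m and distance between long_peg_taken_tip and tall_beaker_hung_seat below 0.027 m and z of short_peg_taken_tip in the frame of small_beaker_hung above 0.064 m and distance between short_peg_taken_tip and small_beaker_hung_seat below 0.027 m and linear speed of each of tall_beaker, small_beaker below 0.03 m/s and angular speed of each of tall_beaker, small_beaker below 0.3 rad/s); the robot touches nothing.
It fails at once if a beaker that was already draining is disturbed (moved more than 30 mm) (distance of any of tall_beaker_hung, small_beaker_hung from where it was at the start of the episode above 0.03 m).
It fails at once if another thing on the bench is moved more than 30 mm (distance of any of ink_bottle, cleaner_bottle, tape_roll, screwdriver, toner_cartridge, drive_gear from where it was at the start of the episode above 0.03 m).
It also fails if it takes over 72 s, if anything falls off the work surface, if the arm or the gripper's body presses on something with over 40 N, if the wrist force passes 120 N, or if a joint passes its speed limit or range.

## Working session

There is one attempt and no reset: what is moved stays moved. The work goes in short steps, each a Python script; the robot and the scene stay as the last script left them, time stands still between calls to the robot, and variables do not carry over. Pictures are saved under pics/ and viewed, at most 10 in all, crops included, and the job is handed in when it is done.

```bash
mkdir -p pics
cat > h.py <<'E'
import numpy as np, cv2
from scipy.spatial.transform import Rotation as R
from workcell import robot, viewer, workorder, telemetry
def cloud(c):
    z=c["range_z"]; v,u=np.mgrid[:z.shape[0],:z.shape[1]]
    P=np.stack([(u-c["cx"])/c["fx"]*z,(v-c["cy"])/c["fy"]*z,z,np.ones_like(z)],-1)
    W=P@np.linalg.inv(c["camera_from_world"]).T
    W=W[...,:3]; W[z<=0]=np.nan
    return W
E
python3 - <<'E'
from h import *
for n in ("top","side"):
    c=viewer.camera(n); np.savez(f"pics/{n}0.npz",**c)
    cv2.imwrite(f"pics/{n}0.png",cv2.resize(c["img"][...,::-1],(768,576)))
    print(n,np.linalg.inv(c["camera_from_world"]).round(3),c["fx"],(c["range_z"]>0).mean())
E
```

```text
top [[-0.013 -0.991  0.135  0.381]
 [-1.     0.014  0.007 -0.061]
 [-0.009 -0.135 -0.991  1.265]
 [ 0.     0.     0.     1.   ]] 396.16602018007416 0.9959869384765625
side [[ 0.767 -0.399  0.502 -0.214]
 [-0.641 -0.491  0.59  -0.883]
 [ 0.011 -0.775 -0.632  1.064]
 [ 0.     0.     0.     1.   ]] 392.17395736917035 0.9959462483723959
```

View pics/top0.png

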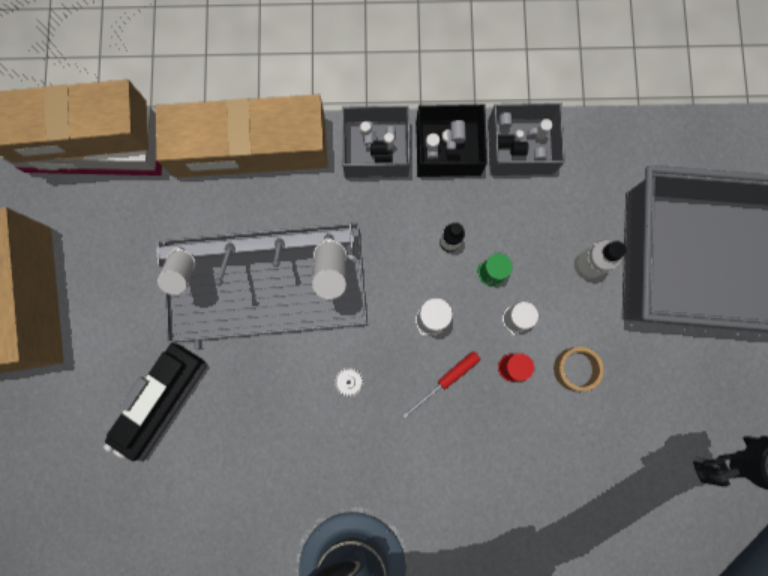

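View pics/side0.png

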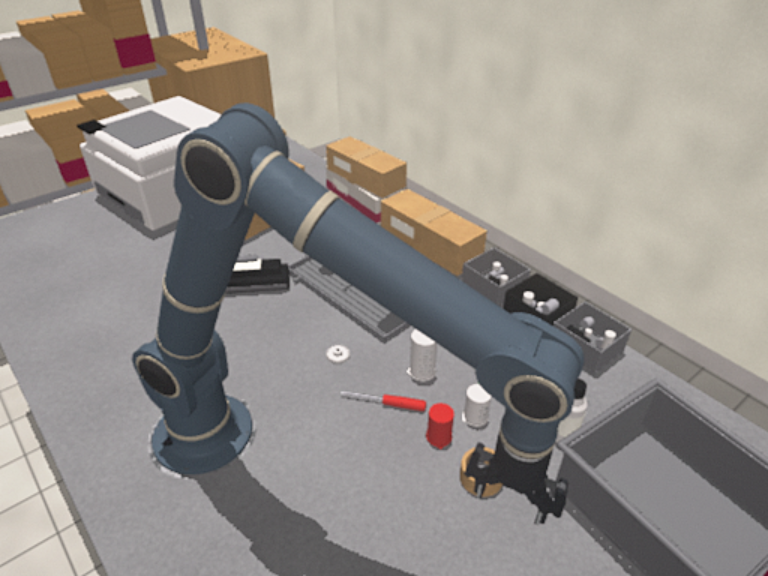

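The top view shows the rack at (160–365, 225–345), with beakers hung on the outer pegs at (177,270) and (330,268). The free pegs are at about (226,262), which looks longer, and (278,252), which looks shorter.

Things that could be taken for the target beakers:
- white cylinder at (435,315), likely the tall one
- white cylinder at (523,317), likely the small one
- green at (497,269) and red at (518,367), the look-alikes
- white gear at (348,381)
- white cleaner bottle at (600,260)

Next I measure these and check them in a close crop.

Run:
```python
from h import *
c=dict(np.load("pics/top0.npz")); W=cloud(c)
im=c["img"].astype(int)
for n,(u,v) in dict(tall=(435,315),small=(523,317),green=(497,269),red=(518,367),gear=(348,381),ink=(453,236),clean=(610,252),tape=(580,369),hungS=(177,270),hungT=(330,268)).items():
    u=int(u/1.5);v=int(v/1.5); P=W[v-16:v+17,u-16:u+17].reshape(-1,3); 
    zt=np.nanpercentile(P[:,2],97) if n not in('clean',) else np.nanmax(P[:,2])
    Q=P[P[:,2]>zt-.006]
    (cx,cy),r=cv2.minEnclosingCircle(Q[:,:2].astype(np.float32)*1000)
    print(n,"top z",round(zt,3),"c",round(cx),round(cy),"r",round(r),len(Q))
# free pegs
sub=(slice(150,215),slice(140,200))
P=W[sub]; rows=[]
for name,us in (("A",(140,160)),("B",(176,194))):
    for v in range(158,196,2):
        p=W[v,us[0]:us[1]]; k=np.nanargmax(p[:,2]); print(name,v,us[0]+k,p[k].round(3), im[v,us[0]+k])
cv2.imwrite("pics/c1.png",cv2.resize(c["img"][140:260,95:365,::-1],(800,356),interpolation=cv2.INTER_CUBIC))
```

```text
tall top z 0.124 c 501 -174 r 31 327
small top z 0.084 c 501 -354 r 27 234
green top z 0.084 c 600 -308 r 27 229
red top z 0.085 c 398 -341 r 27 243
gear top z 0.022 c 371 -2 r 22 54
ink top z 0.127 c 669 -218 r 13 59
clean top z 0.172 c 613 -512 r 17 73
tape top z 0.05 c 394 -473 r 45 229
hungS top z 0.167 c 576 330 r 23 98
hungT top z 0.208 c 561 27 r 26 115
A 158 143 [0.683 0.286 0.019] [85 85 89]
A 160 159 [0.657 0.216 0.096] [154 155 160]
A 162 152 [0.649 0.235 0.105] [ 99  99 103]
A 164 154 [0.641 0.227 0.113] [87 87 91]
A 166 153 [0.636 0.23  0.111] [ 96  97 100]
A 168 151 [0.628 0.233 0.121] [122 123 127]
A 170 150 [0.62  0.234 0.131] [120 120 125]
A 172 150 [0.611 0.231 0.142] [117 117 122]
A 174 149 [0.603 0.231 0.153] [119 120 125]
A 176 149 [0.596 0.229 0.16 ] [112 112 116]
A 178 148 [0.589 0.229 0.167] [117 117 122]
A 180 148 [0.582 0.227 0.176] [105 105 109]
A 182 147 [0.575 0.228 0.184] [112 112 116]
A 184 146 [0.568 0.228 0.192] [116 116 121]
A 186 144 [0.56  0.23  0.204] [101 102 106]
A 188 145 [0.555 0.227 0.204] [110 111 115]
A 190 152 [0.58  0.258 0.009] [125 126 
[... 216 characters left out ...]
8]
B 164 185 [0.639 0.134 0.117] [118 119 123]
B 166 184 [0.631 0.135 0.125] [122 122 127]
B 168 184 [0.623 0.133 0.137] [119 120 124]
B 170 183 [0.615 0.135 0.145] [ 96  98 101]
B 172 183 [0.608 0.133 0.154] [116 116 120]
B 174 185 [0.599 0.125 0.168] [81 82 84]
B 176 182 [0.594 0.134 0.163] [96 96 99]
B 178 179 [0.617 0.171 0.011] [117 118 121]
B 180 185 [0.61  0.151 0.012] [112 114 116]
B 182 179 [0.604 0.17  0.012] [127 128 132]
B 184 191 [0.597 0.132 0.013] [106 106 109]
B 186 182 [0.591 0.161 0.008] [118 119 123]
B 188 191 [0.584 0.132 0.01 ] [127 128 131]
B 190 185 [0.577 0.151 0.013] [127 128 131]
B 192 178 [0.572 0.174 0.011] [127 128 131]
B 194 176 [0.565 0.18  0.011] [127 128 131]
```

View pics/c1.png

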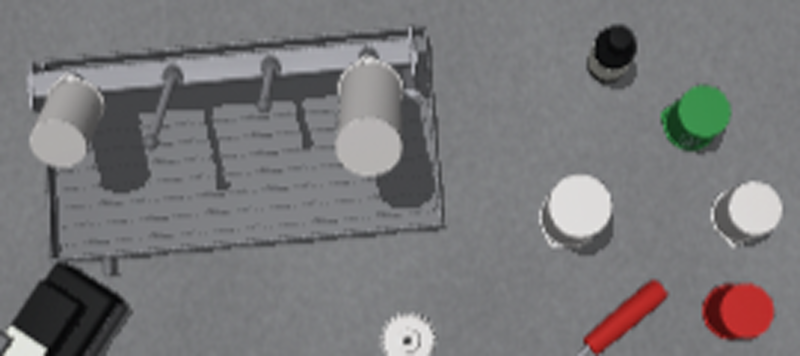

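The crop confirms the choice. The white cylinders at native (290,210) and (349,211) have radii 31 and 27 mm and tops at 0.12 and 0.08 m, so they are the tall and small beakers. The free long peg is A, with its tip near (0.557, 0.228, 0.196). The free short peg is B, with its tip near (0.597, 0.133, 0.156). Both agree with the given lengths and a rack yaw of about 0.07.

Next I check reachability and then pick up the tall beaker.

```bash
cat >> h.py <<'E'
YAW=.073; ER=np.array([np.cos(YAW),np.sin(YAW),0])
TIP=dict(tall=np.array([.557,.228,.1957]),small=np.array([.597,.133,.1559]))
B=dict(tall=np.array([.501,-.174]),small=np.array([.501,-.354]))
H=dict(tall=.12,small=.08); LEAN=dict(tall=39,small=41.5); GD=.035   # TCP below beaker bottom
def axis(l): l=np.radians(l); return -np.sin(l)*ER+np.array([0,0,np.cos(l)])
def rot(ax,y):
    z=-ax; y=y-z*(y@z); y/=np.linalg.norm(y)
    return R.from_matrix(np.c_[np.cross(y,z),y,z]).as_rotvec()
def place(k,out,sag):
    """TCP pose with the peg's ball `out` m short of its seat, beaker axis `sag` m below the ball"""
    a=axis(LEAN[k]); dn=np.cross(a,np.cross(a,[0,0,1])); dn/=np.linalg.norm(dn)  # perpendicular, downwards
    return TIP[k]+dn*sag+a*(.011-GD+out), a
E
python3 - <<'E'
from h import *
print(telemetry.get_time_s(), R.from_rotvec(telemetry.get_ee_rot()).as_matrix().round(2).tolist())
for s in (1,-1):
  for k in B:
    for ang in (0,45,90,135):
        y=s*np.array([np.cos(np.radians(ang)),np.sin(np.radians(ang)),0])
        q=robot.solve_ik([*B[k],H[k]-GD],rot(np.array([0,0,1.]),y)); print(k,s*1,ang,None if q is None else np.round(q,2))
    for o in (0,H[k]+.02):
        p,a=place(k,o,.008)
        for nm,y in (("vert",s*np.cross(a,np.cross(a,[0,0,1]))),("lat",s*np.cross(a,ER))):
            q=robot.solve_ik(p,rot(a,y)); print(k,"place",o,p.round(3),nm,None if q is None else np.round(q,2))
E
```

```text
0.1 [[0.93, 0.37, -0.0], [0.37, -0.93, 0.0], [-0.0, -0.0, -1.0]]
tall 1 0 [ 0.66  0.44 -0.51  1.98  0.29  0.79 -0.02]
tall 1 45 [ 0.73  0.46 -0.61  1.97  0.36  0.81  0.71]
tall 1 90 [ 0.81  0.49 -0.71  1.97  0.42  0.83  1.43]
tall 1 135 [ 1.1   0.71 -1.18  1.96  0.78  1.03  1.91]
tall place 0 [0.566 0.229 0.172] vert [ 0.07  0.31 -0.81  2.19  1.43  0.58  1.35]
tall place 0 [0.566 0.229 0.172] lat [-0.09  0.27 -0.62  2.2   1.4   0.51 -0.21]
tall place 0.13999999999999999 [0.478 0.222 0.281] vert [-0.72 -0.08 -0.05  2.24  0.81  0.58  1.85]
tall place 0.13999999999999999 [0.478 0.222 0.281] lat [ 0.15 -0.07 -0.85  2.2   0.72  0.52  0.38]
small 1 0 [ 0.8   0.58 -0.35  1.82  0.27  0.79  0.32]
small 1 45 [ 0.91  0.61 -0.5   1.81  0.39  0.82  1.  ]
small 1 90 [ 1.01  0.65 -0.65  1.8   0.51  0.86  1.69]
small 1 135 [ 1.3   0.91 -1.18  1.79  0.94  1.14  2.15]
small place 0 [0.607 0.134 0.133] vert [ 0.55  0.57 -1.17  2.24  1.82  0.73  1.28]
small place 0 [0.607 0.134 0.133] lat [ 0.55  0.57 -1.17  2.24  1.82  0.73 -0.29]
small place 0.1 [0.541 0.129 0.208] vert [ 0.67  0.19 -1.19  2.3   1.45 
[... 458 characters left out ...]
9999999999999 [0.478 0.222 0.281] vert [ 0.45 -0.08 -1.11  2.2   0.66  0.49 -1.12]
tall place 0.13999999999999999 [0.478 0.222 0.281] lat [ 0.86 -0.22 -1.38  2.19  0.26  0.4  -2.29]
small -1 0 [ 0.36  0.57  0.26  1.84 -0.2   0.76 -2.42]
small -1 45 [ 0.48  0.56  0.09  1.84 -0.07  0.75 -1.75]
small -1 90 [ 0.59  0.56 -0.06  1.83  0.05  0.76 -1.07]
small -1 135 [ 0.7   0.57 -0.21  1.82  0.16  0.77 -0.38]
small place 0 [0.607 0.134 0.133] vert [ 0.55  0.57 -1.17  2.24  1.82  0.73 -1.86]
small place 0 [0.607 0.134 0.133] lat [-0.51  0.29  0.13  2.29  2.22  0.22  2.22]
small place 0.1 [0.541 0.129 0.208] vert [-0.22  0.06 -0.24  2.34  1.34  0.27 -1.62]
small place 0.1 [0.541 0.129 0.208] lat None
```

```bash
cat >> h.py <<'E'
Z=np.array([0,0,1.])
def stat(m=""): print(m,"t",round(telemetry.get_time_s(),2),"p",np.round(telemetry.get_eef_pos(),4),"w",round(telemetry.get_grip_width(),4),"F",np.round(telemetry.get_wrist_force(),1),"q",np.round(telemetry.get_qpos(),2))
def pick(k,up):
    o=rot(Z,np.array([0,-1.,0]))
    robot.move_to([*B[k],H[k]+.08],o)
    robot.move_straight([*B[k],H[k]-GD],max_speed=.1); stat("down")
    robot.close(35); stat("closed")
    robot.move_straight([*B[k],up],max_speed=.25); stat("lift")
def vert(a): return -np.cross(a,np.cross(a,Z))
E
python3 - <<'E'
from h import *
pick("tall",.36)
p,a=place("tall",.14,.006); o=rot(a,vert(a))
try:
    robot.move_to(p+[0,0,.1],o); stat("above")
    robot.move_to(p,o); stat("pre")
except robot.MotionError as e: print(e)
for n in ("top","wrist"):
    c=viewer.camera(n); np.savez(f"pics/{n}1.npz",**c); 
    cv2.imwrite(f"pics/{n}1.png",c["img"][...,::-1])
a_,b_=[cv2.imread(f"pics/{n}1.png") for n in("top","wrist")]
cv2.imwrite("pics/both1.png",np.hstack([a_[100:350,60:330],cv2.resize(b_,(333,250))]))
E
```

```text
down t 3.28 p [ 0.5016 -0.1742  0.0856] w 0.0854 F [-0.2  0.   0.7] q [ 0.45  0.4  -0.24  1.99  0.14  0.76 -1.45]
closed t 3.64 p [ 0.5019 -0.1739  0.0861] w 0.0611 F [-0.1  1.2  5.2] q [ 0.45  0.4  -0.24  1.99  0.14  0.76 -1.45]
lift t 4.89 p [ 0.5001 -0.1739  0.3583] w 0.0611 F [ 1.3 -0.  -0.9] q [ 0.48  0.15 -0.26  1.65  0.04  1.35 -1.36]
above t 6.37 p [0.4805 0.2208 0.3821] w 0.0609 F [-0.1 -0.  -0.6] q [ 0.2  -0.2  -0.79  2.04  0.31  0.67 -0.74]
pre t 6.85 p [0.4808 0.2215 0.2826] w 0.0609 F [ 0.5 -0.1 -0.5] q [ 0.36 -0.07 -1.03  2.19  0.68  0.51 -1.14]
```

View pics/both1.png

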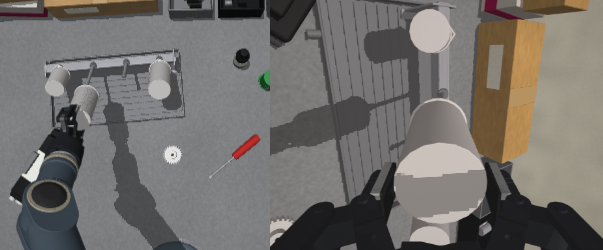

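The picture shows the tall beaker held straight, tilted in line with free peg A (left panel: beaker at (85,102), peg at (93,68)). Next I insert it in steps and watch the wrist force.

```bash
cat >> h.py <<'E'
def insert(k,outs,sag):
    for o in outs:
        p,a=place(k,o,sag); f0=telemetry.get_wrist_force()
        try: robot.move_straight(p,max_speed=.08)
        except robot.MotionError as e: print(o,e); return False
        d=np.linalg.norm(telemetry.get_wrist_force()-f0); stat(f"out {o}")
        if d>6: print("contact",d); return True
    return True
E
python3 - <<'E'
from h import *
insert("tall",(.10,.06,.03,.015,.008,.004,.001,-.002,-.005,-.008),.008)
c=viewer.camera("side"); cv2.imwrite("pics/side2.png",cv2.resize(c["img"][100:290,120:330,::-1],None,fx=2.8,fy=2.8))
E
```

```text
out 0.1 t 7.6 p [0.5036 0.2247 0.2508] w 0.0608 F [-0.1 -0.3  0.1] q [ 0.35  0.07 -1.09  2.2   1.    0.55 -1.43]
out 0.06 t 8.25 p [0.5281 0.2263 0.2193] w 0.0608 F [-0.8 -1.3 -0.7] q [ 0.27  0.2  -1.04  2.2   1.22  0.59 -1.61]
out 0.03 t 8.78 p [0.5469 0.2276 0.1958] w 0.061 F [-0.4 -0.1 -1.1] q [ 0.22  0.28 -0.99  2.2   1.35  0.62 -1.71]
out 0.015 t 9.12 p [0.5562 0.2281 0.1839] w 0.0609 F [ 0.4 -0.4 -1.1] q [ 0.2   0.32 -0.97  2.19  1.41  0.63 -1.76]
out 0.008 t 9.37 p [0.5607 0.2283 0.1784] w 0.0609 F [-0.   0.8 -1.8] q [ 0.19  0.34 -0.96  2.19  1.43  0.64 -1.77]
out 0.004 t 9.62 p [0.5634 0.2284 0.1751] w 0.0613 F [-0.8  0.4  0. ] q [ 0.19  0.35 -0.96  2.19  1.45  0.64 -1.78]
out 0.001 t 9.87 p [0.5653 0.229  0.173 ] w 0.0611 F [-2.9 -0.   1.8] q [ 0.18  0.35 -0.95  2.19  1.46  0.64 -1.79]
out -0.002 t 10.12 p [0.5664 0.2297 0.1718] w 0.0609 F [-12.3  -3.1  14.5] q [ 0.18  0.36 -0.95  2.19  1.47  0.64 -1.8 ]
contact 16.07105005979902
```

View pics/side2.png

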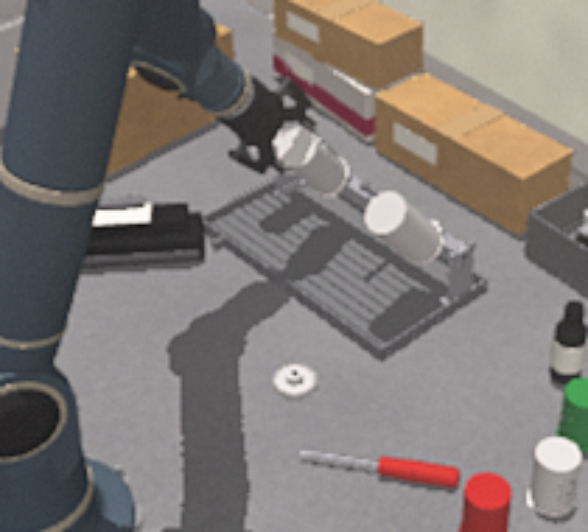

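The side view shows the tall beaker (310,160) slid onto the long peg. The 16 N reaction runs along the peg axis at the expected depth, so the floor is on the ball. Next I lower it onto the peg, release and retreat along the peg.

```bash
cat >> h.py <<'E'
def release(k,sags):
    f0=None
    for s in sags:
        p,a=place(k,.001,s); robot.move_straight(p,max_speed=.06); stat(f"sag {s}")
        f=telemetry.get_wrist_force()
        if f0 is not None and np.linalg.norm(f-f0)>5: break
        f0=f if f0 is None else f0
    robot.open_jaws(); robot.dwell(.3); stat("open")
    a=axis(LEAN[k]); p=telemetry.get_eef_pos()
    robot.move_straight(np.array(p)+a*.07,max_speed=.08); stat("back")
E
python3 - <<'E'
from h import *
release("tall",(.008,.011,.014,.017))
p=np.array(telemetry.get_eef_pos()); robot.move_straight(p+[0,0,.12],max_speed=.2); stat()
c=viewer.camera("top"); np.savez("pics/top3.npz",**c); cv2.imwrite("pics/top3.png",cv2.resize(c["img"][130:260,90:360,::-1],None,fx=2.9,fy=2.9))
E
```

```text
sag 0.008 t 10.42 p [0.5653 0.2283 0.1727] w 0.0607 F [-0.6 -0.6 -0.4] q [ 0.18  0.35 -0.95  2.19  1.46  0.64 -1.79]
sag 0.011 t 10.67 p [0.5627 0.2282 0.1703] w 0.0606 F [ 0.1  0.9 -0.5] q [ 0.18  0.35 -0.95  2.19  1.46  0.64 -1.8 ]
sag 0.014 t 10.92 p [0.5604 0.2282 0.1687] w 0.0607 F [-0.8 -1.4 -1.6] q [ 0.18  0.35 -0.95  2.2   1.47  0.64 -1.81]
sag 0.017 t 11.17 p [0.558  0.228  0.1669] w 0.0609 F [ 0.3  0.2 -0.9] q [ 0.17  0.35 -0.95  2.2   1.48  0.64 -1.83]
open t 11.84 p [0.5583 0.2281 0.1672] w 0.0854 F [-0.2 -0.5  0.2] q [ 0.17  0.35 -0.95  2.2   1.48  0.64 -1.83]
back t 12.87 p [0.5144 0.2246 0.2213] w 0.0853 F [-1.  -0.1  0. ] q [ 0.28  0.17 -1.05  2.22  1.19  0.58 -1.6 ]
 t 13.65 p [0.5139 0.2242 0.34  ] w 0.0853 F [0.5 0.4 0.3] q [ 0.46 -0.09 -1.06  2.06  0.48  0.59 -0.88]
```

View pics/top3.png

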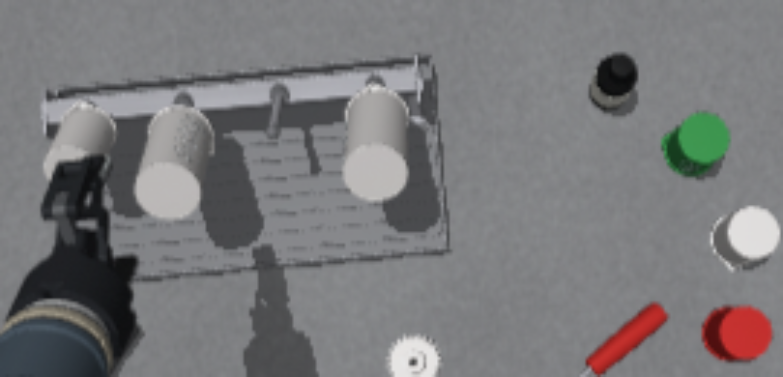

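The picture shows the tall beaker hanging at (168,190), parallel to the hung one at (375,170). Short peg B is free at (278,110), and the others are undisturbed. Next is the small beaker.

Run:
```python
from h import *
robot.move_to([.47,-.2,.32],rot(Z,np.array([0,-1.,0]))); stat("way")
pick("small",.34)
p,a=place("small",.10,.005); o=rot(a,vert(a))
try:
    robot.move_to(p+[0,0,.15],o); stat("above")
    robot.move_straight(p,max_speed=.15); stat("pre")
except robot.MotionError as e: print(e)
for n in ("top","wrist"):
    c=viewer.camera(n); np.savez(f"pics/{n}4.npz",**c); cv2.imwrite(f"pics/{n}4.png",c["img"][...,::-1])
a_,b_=[cv2.imread(f"pics/{n}4.png") for n in("top","wrist")]
cv2.imwrite("pics/both4.png",np.hstack([cv2.resize(a_[130:250,90:260],(425,300)),cv2.resize(b_,(375,300))]))
```

```text
way t 15.26 p [ 0.4704 -0.1982  0.3201] w 0.0856 F [-0.2  0.9  0.1] q [ 0.89  0.17 -0.66  1.74  0.11  1.27 -1.36]
down t 17.46 p [ 0.5016 -0.3543  0.0457] w 0.0855 F [-0.2 -0.   0.5] q [ 0.9   0.61 -0.48  1.81  0.37  0.82 -1.34]
closed t 17.87 p [ 0.5015 -0.354   0.0457] w 0.0523 F [-0.4  0.4  5.1] q [ 0.9   0.61 -0.48  1.81  0.37  0.82 -1.34]
lift t 19.2 p [ 0.5002 -0.3538  0.3383] w 0.0521 F [-0.1 -1.2 -1.6] q [ 0.97  0.34 -0.58  1.49  0.19  1.37 -1.19]
above t 20.96 p [0.5437 0.128  0.3598] w 0.0522 F [ 0.2 -1.2 -0.2] q [ 0.67 -0.18 -0.94  2.09  0.04  0.46 -0.28]
pre t 23.89 p [0.5431 0.129  0.2097] w 0.0523 F [-0.5  0.3 -1.2] q [ 0.67  0.19 -1.19  2.29  1.44  0.43 -1.64]
```

View pics/both4.png

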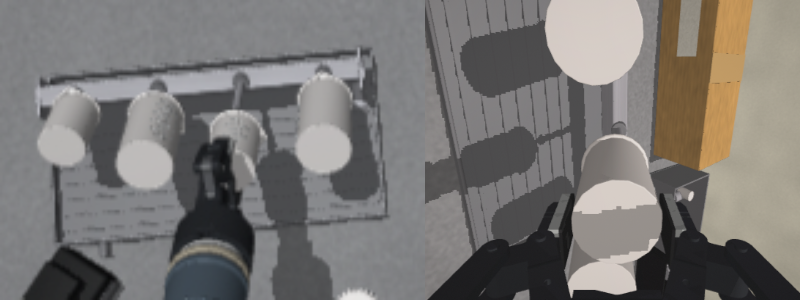

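The small beaker (237,130) is in line with peg B (240,90), clear of both neighbours. Next I insert it.

Run:
```python
from h import *
if insert("small",(.06,.03,.015,.008,.004,.001,-.002,-.005,-.008),.006):
    release("small",(.006,.009,.012))
    p=np.array(telemetry.get_eef_pos()); robot.move_straight(p+[0,0,.13],max_speed=.15)
    robot.move_to([.45,-.2,.35],rot(Z,np.array([0,-1.,0]))); stat()
    t,s=[viewer.camera(n) for n in("top","side")]
    for n,c in(("top",t),("side",s)): np.savez(f"pics/{n}5.npz",**c)
    cv2.imwrite("pics/end.png",np.hstack([cv2.resize(t["img"][130:250,90:260,::-1],(425,300)),cv2.resize(s["img"][150:290,140:315,::-1],(375,300))]))
```

```text
out 0.06 t 24.64 p [0.5686 0.1312 0.179 ] w 0.0519 F [ 0.5 -0.  -1. ] q [ 0.57  0.33 -1.13  2.28  1.63  0.53 -1.8 ]
out 0.03 t 25.17 p [0.5883 0.1326 0.1566] w 0.0518 F [ 0.4  0.5 -0.3] q [ 0.52  0.42 -1.1   2.26  1.74  0.59 -1.86]
out 0.015 t 25.51 p [0.5983 0.1332 0.1452] w 0.0524 F [-0.2 -0.2 -1.1] q [ 0.5   0.47 -1.08  2.25  1.78  0.62 -1.88]
out 0.008 t 25.76 p [0.603  0.1335 0.14  ] w 0.0521 F [-0.4  0.2  0.2] q [ 0.49  0.49 -1.07  2.25  1.8   0.63 -1.89]
out 0.004 t 26.01 p [0.6057 0.1336 0.1369] w 0.0522 F [-0.5  0.4 -0.4] q [ 0.48  0.5  -1.07  2.24  1.81  0.64 -1.89]
out 0.001 t 26.26 p [0.6077 0.1338 0.1345] w 0.0522 F [ 0.2  0.6 -1.2] q [ 0.48  0.5  -1.06  2.24  1.82  0.64 -1.9 ]
out -0.002 t 26.51 p [0.6091 0.1345 0.1332] w 0.0526 F [-10.1  -2.   11.4] q [ 0.48  0.51 -1.06  2.24  1.82  0.65 -1.9 ]
contact 16.528867988294422
sag 0.006 t 26.76 p [0.6078 0.1338 0.1348] w 0.0523 F [-0.   0.6 -0.5] q [ 0.48  0.5  -1.06  2.24  1.82  0.64 -1.9 ]
sag 0.009 t 27.01 p [0.6052 0.1335 0.1322] w 0.0526 F [0.7 0.7 0.2] q [ 0.48  0.51 -1.07  2.25  1.83  0.65 -1.91]
sag 0.012 t 27.26 p [0.603  0.1335 0.1304] w 0.0524 F [-0.4 -0.3 -0.1] q [ 0.48  0.51 -1.07  2.25  1.84  0.65 -1.92]
open t 27.99 p [0.6033 0.1335 0.1307] w 0.0851 F [ 0.3  0.8 -0.1] q [ 0.48  0.51 -1.07  2.25  1.84  0.65 -1.92]
back t 29.02 p [0.557  0.1299 0.183 ] w 0.0855 F [-0.7 -0.1 -0.2] q [ 0.59  0.3  -1.15  2.3   1.61  0.51 -1.79]
 t 32.29 p [ 0.4502 -0.1986  0.3498] w 0.0855 F [ 0.3  0.3 -0.3] q [ 1.19  0.16 -0.96  1.72  0.14  1.33 -1.37]
```

View pics/end.png

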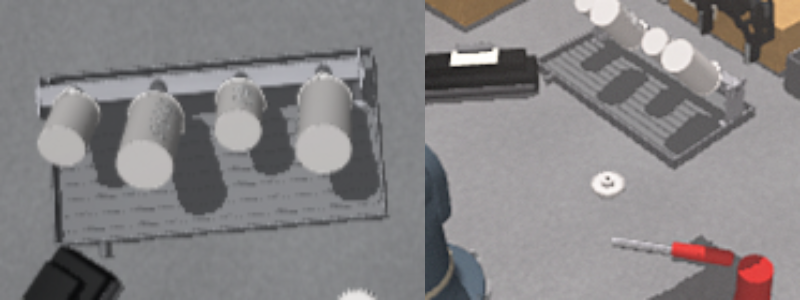

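All four beakers hang in parallel: tall at (147,160) and small at (240,125), between the two that were already there. I compare their top heights with those two beakers, then hand in.

Run:
```python
from h import *
W=cloud(dict(np.load("pics/top5.npz")))
z={}
for n,(u,v) in dict(hungS=(66,143),tall=(147,162),small=(240,128),hungT=(324,146)).items():
    u=int(90+u*.4);v=int(130+v*.4); z[n]=np.nanpercentile(W[v-14:v+15,u-14:u+15,2],97)
print(z)
if abs(z["tall"]-z["hungT"])<.01 and abs(z["small"]-z["hungS"])<.01: print(workorder.hand_in())
```

```text
{'hungS': np.float64(0.16790513274339938), 'tall': np.float64(0.20909101032288638), 'small': np.float64(0.1688454954391988), 'hungT': np.float64(0.20906815463826556)}
the job is handed in; nothing more can be done
None
```

I hung the tall beaker on the free long peg and the small one on the free short peg, each released with its top within 1 mm of the beaker already hanging there, and handed the job in at about 32 s; no verdict came back.

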